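Set the marking jig to the long scale mark and clamp it

TASK

On the craft table's marking jig, push the upright lever tab round with the fingers, without gripping it, until the turntable's pointer lines up with the long mark of the scale, and then press the raised clamp lever fully down to lock the setting. Leave the clamp alone until the pointer is set, and leave the other things on the jig and the table where they stand.

Things in the scene. Friction and masses are not known exactly. Their poses are not given: they have to be found in the camera images.
- turntable (a joint): angle (rad) of the wooden turntable disc, 160 mm across, top 33 mm above the table; it turns about the vertical through pivot. Grows counter-clockwise seen from above, stops at -1.2 and 1.2; at 0 tab and pointer lie to the jig's -x side. About 1.5 N at the tab moves it; it stays where left. It starts clockwise of the long mark.
- pivot (a point): centre of the turntable, 33 mm above the table; axes are the jig's. The fixed plywood board is 15 mm thick and spans x -140 to +170, y -165 to +165 mm from here. A square patchwork lid (88 mm, top 44 mm up) is fixed on the turntable. A steel guide arm 18 mm wide, 65 mm up, runs from a post at (+125, +115) mm to just past above the lid's centre.
- tab_mid (a point): middle of the upright lever tab, a black plastic block on the turntable's rim, 88 mm from the axis: 26 mm radially, 16 mm tangentially, from 33 to 75 mm above the table; this point is 54 mm above the table. Its flat sides look along the arc. x axis: to the turntable's axis. Fingers pressing on both its clockwise and counter-clockwise sides at once grip it.
- pointer (a point): a point on the turntable's thin dark pointer (5 mm wide, reaching out beyond the tab over the scale to 114 mm from the axis), 108 mm from the axis and in line with the tab; its x axis points to the turntable's axis
- mark (a point): a point on the long mark, 108 mm from the turntable's axis. The scale is a fixed flat aluminium ring round the turntable, 98 to 128 mm from the axis, top 21 mm above the table, with a black mark every 15 degrees: all short (9 mm, at the outer edge) but this one, 28 mm long and 7 mm wide. x axis: towards the turntable's axis.
- clamp (a joint): angle of the jig's clamp lever (rad): 0 raised, 0.6 level and fully down. A flat lever 75 mm long on a hinge between two grey cheeks at (+150, -130) mm in the jig's frame, 45 mm above the table; it reaches towards the jig's -x side and stays where it is left. About 3 to 4 N at its end presses it down.
- pad (a point): middle of the upper face of the clamp lever's black end pad (30 mm by 28 mm), 64 mm along the lever from its hinge; about 87 mm above the table when raised and 52 mm when fully down, moving outward (to the jig's -x) 15 mm on the way
- spool: loose wooden thread spool, 30 mm across, 38 mm high, standing on a corner of the board on the -x side; origin under its centre; leave alone
- pinpot: loose small clear pin pot with white cap, 34 mm across, 36 mm high, standing on the other corner of the board on the -x side; origin under its centre; leave alone
- octlid: loose cream eight-sided box lid, 92 mm across, 36 mm high, on the table on the +y side of the board; origin under its centre; leave alone
- scissors: loose scissors lying on the table on the -y side of the board, 175 mm long, 10 mm high; origin under the joint; leave alone
- openbox: loose blue open box, 100 mm cube, at the side of the table; origin under its centre; leave alone
- tallbox: loose teal box with cream lid, 101 mm square, 146 mm high, at the side of the table; origin under its centre; leave alone

How it is judged (in metres and radians):
On the way, in this order (a step that is already met when the one before it is completed fails the run):
1. the pointer stands on the long mark with the clamp still raised (angle between the x axis of pointer and the x axis of mark, either way round below 0.05 rad and value of joint clamp below 0.2 rad and velocity of joint turntable between -0.05 and 0.05 rad/s), for 0.2 s.
2. the clamp lever is fully down (value of joint clamp above 0.5 rad), for 0.1 s.
At the end, for the whole second after the job is handed in: the pointer is within 0.05 rad (about 3 degrees, 5 mm at the pointer) of the long mark, the turntable is at rest, and the clamp lever is down (joint above 0.5 of 0.6 rad) (angle between the x axis of pointer and the x axis of mark, either way round below 0.05 rad and value of joint clamp above 0.5 rad and velocity of joint turntable between -0.02 and 0.02 rad/s); the robot touches nothing.
It fails at once if the lever tab was gripped: the fingers pressed on both of its halves at once (contact force between the fingers and turntable_c0 above 2 N and contact force between the fingers and turntable_c1 above 2 N).
It fails at once if the clamp was pressed while the pointer was off the long mark (value of joint clamp above 0.3 rad and not (angle between the x axis of pointer and the x axis of mark, either way round below 0.07 rad)).
It fails at once if another thing was shifted or lifted by more than 15 mm (distance of any of spool, pinpot, octlid, scissors, openbox, tallbox from where it was at the start of the episode above 0.015 m).
It also fails if it takes over 43 s, if anything falls off the work surface, if the arm or the gripper's body presses on something with over 40 N, if the wrist force passes 120 N, or if a joint passes its speed limit or range.

ROBOT

A 6-joint arm with a two-finger parallel gripper is mounted at the origin on the work surface. World frame = base frame: x ahead of the robot, y to its left, z up, the work surface at z = 0. Lengths are in mm, angles in rad, forces in N, time in s.
With the tool pointing down it reaches from about 350 to 975 mm from the base axis. Payload 7.1 kg.
Tool frame: the origin (TCP) lies at the very end of the fingers, on their centre line; the grasp point (between the pads) lies tcp_to_grasp behind it (tcp_to_grasp is the distance from the TCP to the grasp point, in mm); z points along the fingers, x is the direction in which the jaws open and shut, and the axes are right-handed (so a half turn about z gives the same grasp; the last joint's range is limited). The gripper opens to 88 mm and grips with 3 to 60 N. Pads are 20 mm wide; open, the fingers measure 115 mm over their backs; the gripper's body (75 mm by 178 mm) begins 61 mm behind the grasp point.
Start: joints at [-1.289, 0.423, 1.63, -0, 1.089, -0.019], TCP at [185.196, -596.915, 222.675] pointing down, gripper open.
Joint ranges: [-3, 3], [-0.9, 2.11], [0.09, 2.58], [-1.31, 4.45], [0.11, 2.69], [-2.54, 2.54]. Speed limits (rad/s): [2.39, 2.39, 3.01, 3.14, 3.14, 3.14].

INTERFACE

Orientations are given as a rotation vector (axis times angle).
In Python, from workcell import get_obs, get_image, close_job, recognise, mark_of, tcp_to_grasp gives the robot as it stands. The module is installed in compiled form; this text tells all that it offers.
- The arm moves only by the tool move_arm, never from a script. Its argument "motion" is a list of rows, each a list of 7 numbers: the shift along the world's x, y, z in mm, then the turn, a rotation vector about the world's x, y, z in rad, then the finger opening in mm, from 0 to 87.8. A call has 1 to 5 rows; each row is the pose to reach, as a shift and turn from the pose commanded when the call began; what a row does not reach only later rows make up. A row lasts 1/12 s, in which the tool goes at most 41.7 mm and 7.16 degrees, less where a joint would pass 70% of its speed; a pose out of reach is approached as far as the arm can. A call with a gripper value outside its range is refused whole. The fingers move at their own pace and stop on an object; the grip force is fixed at half the most. Time passes only in rows, so rows that repeat a pose let the fingers close. It gives the time, the measured TCP pose, the force and the opening at its end, in the units of the state.
- get_obs(): the state, without advancing time (a new reading comes with each control period).
- get_image(name): name is "scene" or "top"; returns a dict with "color" (400x640x3 uint8, red, green, blue), "mtx" (3x3 intrinsics, pixels), "k1" (the pictures are not rectified: a ray, as slopes to the right and down, at radius r is drawn at 1 + k1 r^2 times it, then the intrinsics apply), "camera_from_world" (4x4, takes a point from world to camera coordinates). Camera axes: x right, y up, looking along -z (the intrinsics and any distortion apply to the point x, -y, -z); pixel columns grow to the right and rows downward; lengths in mm; the calibration is good to about 2 mm. A picture is of the moment at which its call begins. There is no depth.
- close_job(): hands the job in, once; it reports no verdict.
Trained networks look in a picture, given as the dict that the camera call returned (one of the last four; its "shot" number tells which), for a name from the list of things; names that differ only in an ending like _2 or _b are one class to them, and where a whole thing is asked for, a point or a joint stands for the part that bears it (a point fixed in the world has none). Each returns a list of dicts, best first, with "p" (0 to 1); they miss things now and then, are a little off and sometimes report something else, mostly with a low value. They report only what shows in the picture. A call takes as long as a camera call.
- recognise(picture, label): "bbox" ([centre column, centre row, width, height] in pixels, round what is visible of it).
- mark_of(picture, label): "location" ([row, column] in pixels: a listed point, or the origin of a listed thing).
The state is a dict: "t": time; "qpos": joint angles; "qvel": joint speeds; "joint_torque": joint torques, N m; "ee_pos": TCP position; "orientation": TCP orientation; "ft_force": force on the tool from outside, world axes, zero at the start; "moment": the same for the moment, N m; "width": finger opening in mm.
Only numpy, scipy, OpenCV 4.12 (cv2) and the standard library are available. Lean on these libraries where they do the work, as an engineer would, in place of code of your own. Each camera call takes 0.05 s, during which the arm holds its last target. There are 200 camera calls.

## Working session

There is one attempt and no reset: what is moved stays moved. The work goes in short steps, Python scripts to look and compute and a tool call to move; the robot and the scene stay as the last step left them, time stands still between calls to the robot, and variables do not carry over. Pictures are saved under pics/ and viewed, about 8 in all and at most 12, crops included, and the job is handed in when it is done.

Besides the shell and the picture viewer there is one more tool, called after "Emit:" in YAML: its name, and indented under it one key for each argument. move_arm: Moves the arm, as the interface text tells. Its arguments: {"type":"object","properties":{"motion":{"type":"array"}},"required":["motion"]}

```bash
mkdir -p pics; cat > h.py <<'E'
import numpy as np, cv2
from workcell import *
def ray(im,rc):
    M=np.array(im["mtx"]);k=im["k1"];T=np.array(im["camera_from_world"])
    d=np.array([(rc[1]-M[0,2])/M[0,0],(rc[0]-M[1,2])/M[1,1]]);u=d.copy()
    for _ in range(30): u=d/(1+k*(u@u))
    v=T[:3,:3].T@np.array([u[0],-u[1],-1]); o=-T[:3,:3].T@T[:3,3]
    return o,v
def at_z(im,rc,z):
    o,v=ray(im,rc); return o+v*(z-o[2])/v[2]
def proj(im,p):
    M=np.array(im["mtx"]);T=np.array(im["camera_from_world"])
    c=T[:3,:3]@np.array(p,float)+T[:3,3]; u=np.array([c[0],-c[1]])/-c[2]
    u=u*(1+im["k1"]*(u@u)); return np.array([M[1,1]*u[1]+M[1,2],M[0,0]*u[0]+M[0,2]])
def save(im,n): cv2.imwrite(f"pics/{n}.png",im["color"][:,:,::-1])
E
python3 - <<'E'
from h import *
print(tcp_to_grasp if not callable(tcp_to_grasp) else tcp_to_grasp())
o=get_obs();print({k:np.round(o[k],3) for k in o})
H=dict(pivot=33,tab_mid=54,pointer=33,mark=21,pad=87,spool=15,pinpot=15,octlid=0,scissors=0,openbox=0,tallbox=0)
for c in("top","scene"):
    im=get_image(c);save(im,c+"0");print(c,"cam at",ray(im,[200,320])[0].round())
    for l,z in H.items():
        for r in mark_of(im,l)[:2]: print(c,l,round(r["p"],2),np.round(r["location"]),at_z(im,r["location"],z).round(1))
E
```

```text
18.700000000000003
{'t': np.float64(0.0), 'qpos': array([-1.289,  0.424,  1.631, -0.   ,  1.089, -0.019]), 'qvel': array([ 0.001, -0.001, -0.001, -0.002, -0.   , -0.002]), 'joint_torque': array([-0.0000e+00, -5.4463e+01, -2.7366e+01,  6.4000e-02,  2.3000e-02,
       -0.0000e+00]), 'ee_pos': array([ 185.034, -596.418,  221.924]), 'orientation': array([-2.528e+00,  1.863e+00,  2.000e-03]), 'ft_force': array([-0.474, -0.233,  0.082]), 'moment': array([-0.013, -0.061,  0.004]), 'width': np.float64(87.812)}
top cam at [ 311.   10. 1559.]
top pivot 0.76 [197. 288.] [541.2  75.7  33. ]
top tab_mid 0.9 [217. 272.] [462.5 132.1  54. ]
top tab_mid 0.64 [197. 289.] [540.8  70.8  54. ]
top pointer 0.72 [223. 269.] [443. 144.  33.]
top mark 0.85 [219. 307.] [463.7   3.7  21. ]
top mark 0.68 [220. 276.] [454.3 117.7  21. ]
top pad 0.41 [162. 313.] [667.  -13.1  87. ]
top spool 0.37 [238. 258.] [385.2 185.4  15. ]
top pinpot 0.43 [214. 331.] [484.4 -87.2  15. ]
top octlid 0.61 [198. 220.] [535.2 337.2   0. ]
top scissors 0.54 [175. 349.] [ 642.7 -157.1    0. ]
top openbox 0.94 [217. 440.] [ 485.5 -509.2    0. ]
top tallbox 0.86 [218. 166.] [453.7 539.9   0. ]
scene cam at [1090. -567. 1114.]
scene pivot 0.69 [199. 330.] [538.2  81.9  33. ]
scene tab_mid 0.76 [172. 324.] [461.5 134.   54. ]
scene tab_mid 0.74 [224. 276.] [ 500.7 -107.3   54. ]
scene pointer 0.72 [175. 319.] [446.6 128.1  33. ]
scene mark 0.86 [198. 293.] [448.    9.4  21. ]
scene mark 0.19 [319. 158.] [ 490. -513.   21.]
scene pad 0.6 [230. 345.] [670.7  -1.4  87. ]
scene pad 0.27 [159. 318.] [428.5 138.6  87. ]
scene spool 0.64 [160. 319.] [385.4 188.2  15. ]
scene spool 0.52 [318. 157.] [ 482.5 -512.3   15. ]
scene pinpot 0.48 [226. 277.] [485.7 -94.5  15. ]
scene octlid 0.6 [159. 380.] [522.6 350.    0. ]
scene scissors 0.66 [277. 301.] [ 655.4 -158.6    0. ]
scene openbox 0.74 [320. 155.] [ 475.4 -519.4    0. ]
scene tallbox 0.81 [125. 398.] [458.  533.8   0. ]
```

```bash
python3 - <<'E'
import cv2
a=cv2.imread("pics/top0.png")[130:260,190:370]; cv2.imwrite("pics/c1.png",cv2.resize(a,None,fx=4.4,fy=4.4,interpolation=cv2.INTER_CUBIC))
a=cv2.imread("pics/scene0.png")[130:300,240:420]; cv2.imwrite("pics/c2.png",cv2.resize(a,None,fx=3.5,fy=3.5,interpolation=cv2.INTER_CUBIC))
E
```

```text
(no output)
```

View pics/c1.png

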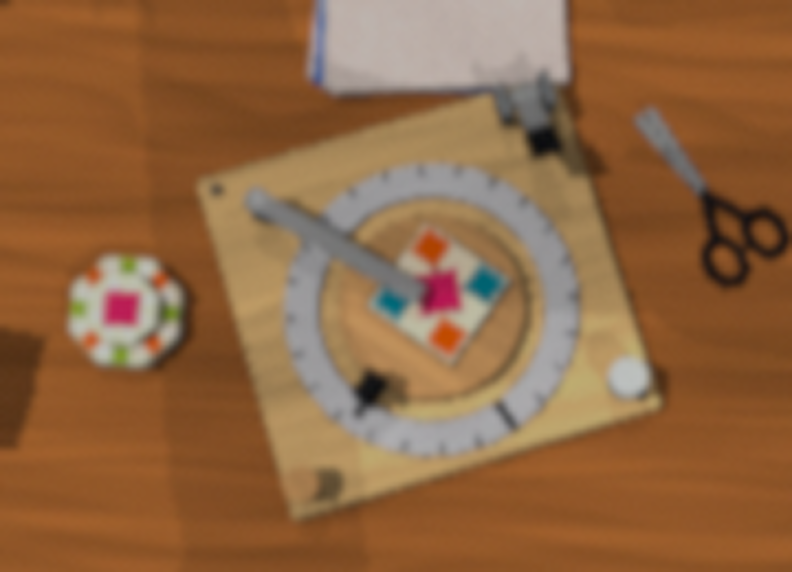

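View pics/c2.png

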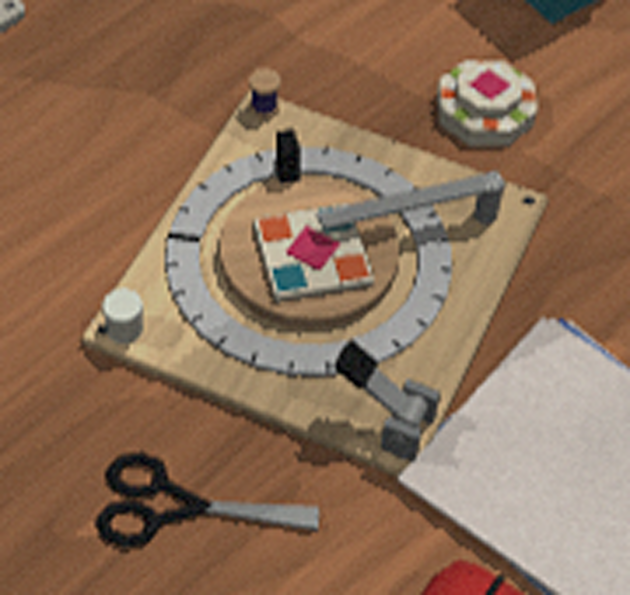

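The crops show the tab at about (270,216) in the full top picture, lower left on the turntable. The long mark is at about (305,224) and the raised clamp pad at about (313,162). The networks' main hits agree, apart from the mark in the top view. I'll refine by fitting the ring and measuring the mark.

```bash
cat >> h.py <<'E'
from scipy.optimize import least_squares
def warp(im,z,c,half=150,s=2):
    n=int(half*2*s); g=np.zeros((n,n,2),np.float32)
    M=np.array(im["mtx"]);T=np.array(im["camera_from_world"])
    i,j=np.mgrid[:n,:n]; P=np.stack([c[0]+half-i/s,c[1]+half-j/s,np.full(i.shape,z)],-1)  # row down=-x, col right=-y
    C=P@T[:3,:3].T+T[:3,3]; u=np.stack([C[...,0],-C[...,1]],-1)/-C[...,2:]
    u=u*(1+im["k1"]*(u**2).sum(-1,keepdims=True))
    return cv2.remap(im["color"],(M[0,0]*u[...,0]+M[0,2]).astype(np.float32),(M[1,1]*u[...,1]+M[1,2]).astype(np.float32),cv2.INTER_LINEAR)
def prof(im,c,z,r0,r1):
    a=np.deg2rad(np.arange(90,271,.5)); r=np.arange(r0,r1,1.)
    P=[[proj(im,[c[0]+q*np.cos(t),c[1]+q*np.sin(t),z])[::-1] for q in r] for t in a]
    P=np.float32(P); g=cv2.cvtColor(im["color"],cv2.COLOR_RGB2GRAY)
    return np.rad2deg(a),cv2.remap(g,P[...,0],P[...,1],cv2.INTER_LINEAR).astype(float).mean(1)
def dark(a,p,near,w=6):
    m=abs(a-near)<w; q=np.median(p)-p[m]; q=np.clip(q-q.max()*.3,0,None); return (a[m]*q).sum()/q.sum()
E
python3 - <<'E'
from h import *
out=[]
for cam in("top","scene"):
    im=get_image(cam);c=np.array([537,77.]);w=warp(im,21,c)
    h=cv2.cvtColor(w,cv2.COLOR_RGB2HSV);m=((h[...,1]<50)&(h[...,2]>110)).astype(np.uint8)
    i,j=np.nonzero(m);x=c[0]+150-i/2;y=c[1]+150-j/2
    # outer/inner ring template fit: maximise mask inside annulus
    D=cv2.GaussianBlur(m.astype(np.float32),(0,0),6)
    best=max(((D[np.clip((300-2*(cx+R*np.cos(t)-c[0])).astype(int),0,599),np.clip((300-2*(cy+R*np.sin(t)-c[1])).astype(int),0,599)].mean()),cx,cy)
      for R in[113] for t in[np.linspace(0,6.28,180)] for cx in np.arange(522,552,1) for cy in np.arange(60,92,1))
    print(cam,best)
    c2=best[1:]
    a,p=prof(im,c2,21,100,117); k=np.argsort(p)[:14];print("mark-ish",sorted(zip(a[k],p[k].round())))
    b=warp(im,21,c2);out.append(cv2.resize(b,(395,395)))
cv2.imwrite("pics/w.png",np.hstack(out)[:,:,::-1])
E
```

```text
top (np.float32(0.9870499), np.int64(530), np.int64(77))
mark-ish [(np.float64(144.5), np.float64(118.0)), (np.float64(145.0), np.float64(115.0)), (np.float64(145.5), np.float64(114.0)), (np.float64(146.0), np.float64(114.0)), (np.float64(146.5), np.float64(116.0)), (np.float64(147.0), np.float64(119.0)), (np.float64(215.5), np.float64(121.0)), (np.float64(216.0), np.float64(111.0)), (np.float64(216.5), np.float64(103.0)), (np.float64(217.0), np.float64(98.0)), (np.float64(217.5), np.float64(97.0)), (np.float64(218.0), np.float64(99.0)), (np.float64(218.5), np.float64(105.0)), (np.float64(219.00000000000003), np.float64(113.0))]
scene (np.float32(0.89144677), np.int64(531), np.int64(77))
mark-ish [(np.float64(139.0), np.float64(13.0)), (np.float64(139.5), np.float64(10.0)), (np.float64(140.0), np.float64(12.0)), (np.float64(140.5), np.float64(15.0)), (np.float64(141.0), np.float64(17.0)), (np.float64(143.5), np.float64(18.0)), (np.float64(144.0), np.float64(17.0)), (np.float64(144.5), np.float64(16.0)), (np.float64(145.0), np.float64(15.0)), (np.float64(145.5), np.float64(13.0)), (np.float64(146.0), np.float64(11.0)), (np.float64(146.5), np.float64(9.0)), (np.float64(147.0), np.float64(7.0)), (np.float64(147.5), np.float64(16.0))]
```

View pics/w.png

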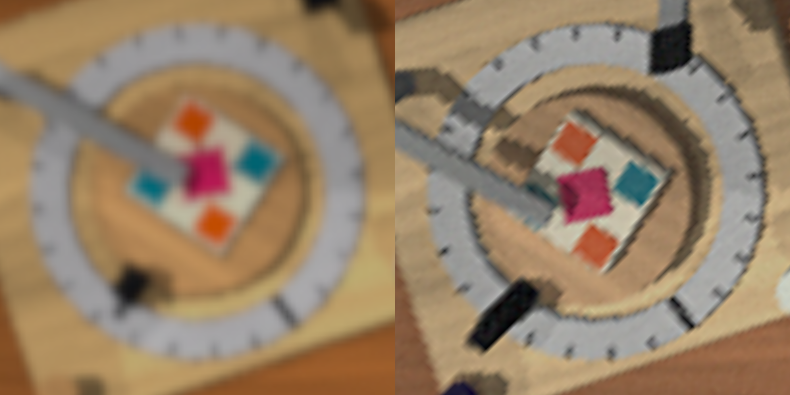

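The pivot comes out at about (530.5, 77), the tab at about 142° with radius 88 (as it should be), and the long mark at 217.5° in both views. That means about 75° CCW. Approaching with closed fingers, clear of the tab on its clockwise side.

Emit:
move_arm:
  motion:
    - [15,38,0,0,0,0.03,0]
    - [30,76,0,0,0,0.06,0]
    - [45,114,0,0,0,0.09,0]
    - [60,152,0,0,0,0.12,0]
    - [74,188,0,0,0,0.15,0]

```text
t: 1.72
ee_pos: [259.4, -407.0, 222.6]
orientation: [-2.662, 1.667, -0.0]
ft_force: [-0.4, -0.2, 0.1]
width: 57.9
```

Emit:
move_arm:
  motion:
    - [15,38,0,0,0,0.03,0]
    - [30,76,0,0,0,0.06,0]
    - [45,114,0,0,0,0.09,0]
    - [60,152,0,0,0,0.12,0]
    - [74,188,0,0,0,0.15,0]

```text
t: 2.13
ee_pos: [333.5, -219.1, 223.0]
orientation: [-2.78, 1.463, -0.001]
ft_force: [0.1, 0.2, -0.0]
width: 24.7
```

Emit:
move_arm:
  motion:
    - [15,38,0,0,0,0.03,0]
    - [30,76,0,0,0,0.06,0]
    - [45,114,0,0,0,0.09,0]
    - [60,152,0,0,0,0.12,0]
    - [74,188,0,0,0,0.15,0]

```text
t: 2.55
ee_pos: [407.7, -30.8, 223.1]
orientation: [-2.882, 1.25, -0.002]
ft_force: [-0.1, -0.9, 0.2]
width: 0.8
```

Emit:
move_arm:
  motion:
    - [15,38,0,0,0,0.03,0]
    - [30,76,0,0,0,0.06,0]
    - [45,114,0,0,0,0.09,0]
    - [60,152,0,0,0,0.12,0]
    - [74,190,0,0,0,0.157,0]

```text
t: 2.97
ee_pos: [481.7, 159.4, 222.9]
orientation: [-2.971, 1.019, -0.001]
ft_force: [0.8, 0.2, 0.0]
width: 0.8
```

Emit:
move_arm:
  motion:
    - [0,-2,-40,0,0,0,0]
    - [0,-2,-80,0,0,0,0]
    - [0,-2,-120,0,0,0,0]
    - [0,-2,-155,0,0,0,0]
    - [0,-2,-180,0,0,0,0]

```text
t: 3.38
ee_pos: [479.8, 154.9, 39.9]
orientation: [2.969, -1.021, -0.003]
ft_force: [0.7, -0.3, -0.4]
width: 0.4
```

```bash
python3 - <<'E'
from h import *
# poses rotating about pivot; start angle A (tab), offset tangential d
c=np.array([530.5,77]);
def pos(A,d=18):
    A=np.deg2rad(A);r=np.array([np.cos(A),np.sin(A)]);t=np.array([-r[1],r[0]]);return c+88*r-d*t
for A in (142,150,160,170,180,190,200,205,210,212,214,216,217.5): print(A,pos(A).round(1))
o=get_obs();print(o["ee_pos"],o["ft_force"])
ims=[]
for cam in("top","scene"):
    im=get_image(cam);ims.append(cv2.resize(warp(im,54,c),(395,395)))
cv2.imwrite("pics/w2.png",np.hstack(ims)[:,:,::-1])
E
```

```text
142 [472.2 145.4]
150 [463.3 136.6]
160 [454. 124.]
170 [447. 110.]
180 [442.5  95. ]
190 [440.7  79.4]
200 [441.7  63.8]
205 [443.1  56.1]
210 [445.3  48.6]
212 [446.3  45.6]
214 [447.5  42.7]
216 [448.7  39.8]
217.5 [449.7  37.7]
[479.84312253 154.92797837  39.92119289] [ 0.7410738  -0.25701454 -0.42620919]
```

View pics/w2.png

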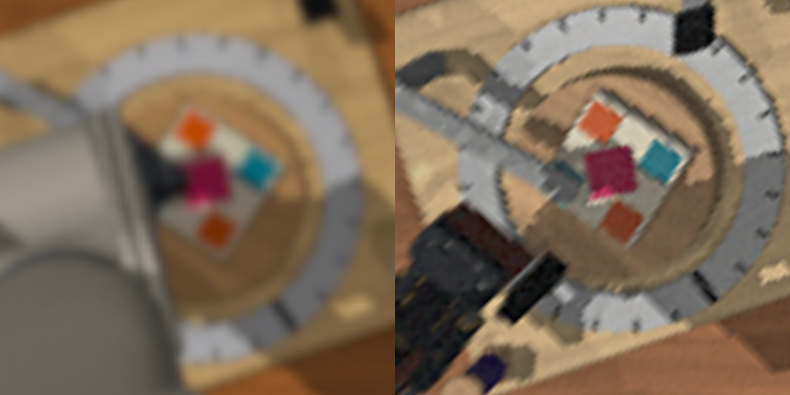

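Emit:
move_arm:
  motion:
    - [-9,-9.7,0,0,0,0,0]
    - [-15.7,-16.2,0,0,0,0.105,0]
    - [-21.8,-23.3,0,0,0,0.21,0]
    - [-27.2,-31.1,0,0,0,0.314,0]
    - [-31.7,-39.3,0,0,0,0.419,0]

```text
t: 3.9
ee_pos: [450.4, 115.6, 45.0]
orientation: [-3.118, 0.374, -0.006]
ft_force: [1.9, 1.9, -0.8]
width: 0.5
```

```bash
python3 - <<'E'
from h import *
c=np.array([530.5,77]);im=get_image("scene");save(im,"s3")
for l,z in(("tab_mid",54),("pointer",33),("pointer",24)):
  for r in mark_of(im,l)[:2]:
    p=at_z(im,r["location"],z)[:2]-c; print(l,r["p"],np.hypot(*p),np.rad2deg(np.arctan2(p[1],p[0]))%360)
E
```

```text
tab_mid 0.58 92.83940109769193 159.8831971718912
pointer 0.63 105.50477330974485 169.6443577401016
pointer 0.21 248.6294630905146 87.93933766265337
pointer 0.63 112.0127342179623 167.3737312981588
pointer 0.21 255.93587590708185 89.02371884519927
```

The tab is following, at about 165°. Continuing along the arc, and slower towards the end.

Emit:
move_arm:
  motion:
    - [-3.6,-8.7,0,0,0,0.105,0]
    - [-6.3,-17.7,0,0,0,0.21,0]
    - [-8,-26.9,0,0,0,0.314,0]
    - [-8.8,-36.4,0,0,0,0.419,0]
    - [-8.5,-45.7,0,0,0,0.524,0]

```text
t: 4.52
ee_pos: [441.9, 70.2, 43.7]
orientation: [-3.11, -0.442, -0.003]
ft_force: [-0.3, 1.9, 0.5]
width: 0.3
```

Emit:
move_arm:
  motion:
    - [0.4,-4.7,0,0,0,0.052,0]
    - [1.1,-9.3,0,0,0,0.105,0]
    - [2.1,-14,0,0,0,0.157,0]
    - [3.3,-18.5,0,0,0,0.209,0]
    - [3.3,-18.5,0,0,0,0.209,0]

```text
t: 4.93
ee_pos: [445.2, 51.4, 43.5]
orientation: [3.048, 0.759, 0.003]
ft_force: [0.5, 0.1, 0.5]
width: 0.7
```

```bash
python3 - <<'E'
from h import *
c=np.array([530.5,77])
for cam in("scene","top"):
  im=get_image(cam);save(im,cam+"4")
  for l,z in(("tab_mid",54),("pointer",33),("mark",21)):
   for r in mark_of(im,l)[:1]:
    p=at_z(im,r["location"],z)[:2]-c; print(cam,l,r["p"],np.hypot(*p),np.rad2deg(np.arctan2(p[1],p[0]))%360)
  if cam=="scene":
    u=proj(im,[445,30,30]).astype(int);a=im["color"][u[0]-35:u[0]+35,u[1]-50:u[1]+50]
    cv2.imwrite("pics/c4.png",cv2.resize(a,None,fx=7,fy=7,interpolation=cv2.INTER_CUBIC)[:,:,::-1]);print(u)
E
```

```text
scene tab_mid 0.68 85.79848056924487 206.25191605828022
scene pointer 0.77 103.29747831375961 218.89321260453684
[192 297]
top mark 0.69 112.29209773214752 218.66088453758462
```

View pics/c4.png

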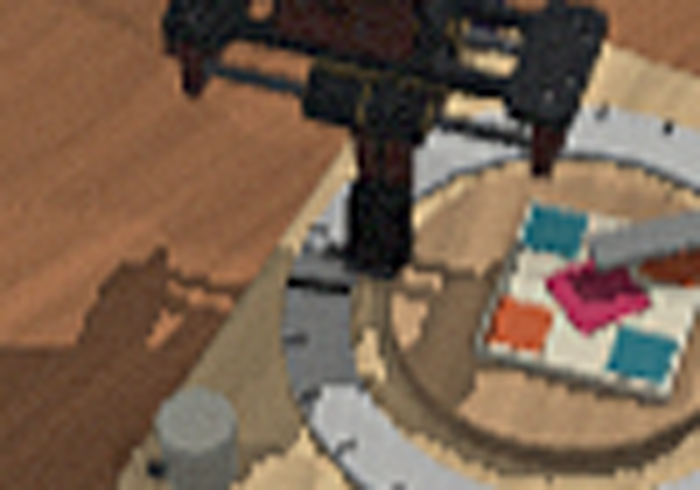

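The crop shows the tab at about (380,230), still short of the mark at (320,285). Pushing to about 214°, then backing off for a clear measurement.

Emit:
move_arm:
  motion:
    - [1,-3,0,0,0,0.035,0]
    - [2,-6,0,0,0,0.07,0]
    - [3.1,-8.9,0,0,0,0.105,0]
    - [3.1,-8.9,0,0,0,0.105,0]
    - [-2,-1,0,0,0,0.105,0]

```text
t: 5.75
ee_pos: [443.2, 50.3, 42.8]
orientation: [3.005, 0.915, 0.002]
ft_force: [-0.2, -0.1, -0.3]
width: 0.2
```

Emit:
move_arm:
  motion:
    - [-8,12,0,0,0,0,0]
    - [-16,30,25,0,0,0,0]
    - [-16,50,60,0,0,0,0]
    - [-16,85,80,0,0,0,0]
    - [-16,125,80,0,0,0,0]

```text
t: 6.17
ee_pos: [427.7, 177.4, 126.4]
orientation: [-3.005, -0.914, -0.01]
ft_force: [1.4, -0.0, -0.8]
width: 0.4
```

```bash
python3 - <<'E'
from h import *
c=np.array([530.5,77]); out=[]
for cam in("scene","top"):
  im=get_image(cam);save(im,cam+"5")
  for l,z in(("tab_mid",54),("pointer",33),("mark",21)):
   for r in mark_of(im,l)[:1]:
    p=at_z(im,r["location"],z)[:2]-c; print(cam,l,r["p"],np.hypot(*p),np.rad2deg(np.arctan2(p[1],p[0]))%360)
  a=warp(im,33,[445,20],50,4);out.append(cv2.resize(a,(395,395)))
cv2.imwrite("pics/w5.png",np.hstack(out)[:,:,::-1])
E
```

```text
scene pointer 0.97 108.08461604510646 218.5384116985207
scene mark 0.91 99.23895625244633 217.2627076625536
top tab_mid 0.68 85.34033499938747 214.3184356310974
top pointer 0.73 98.36420444526092 206.5690238833546
top mark 0.93 110.37114662705017 221.16335770004022
```

View pics/w5.png

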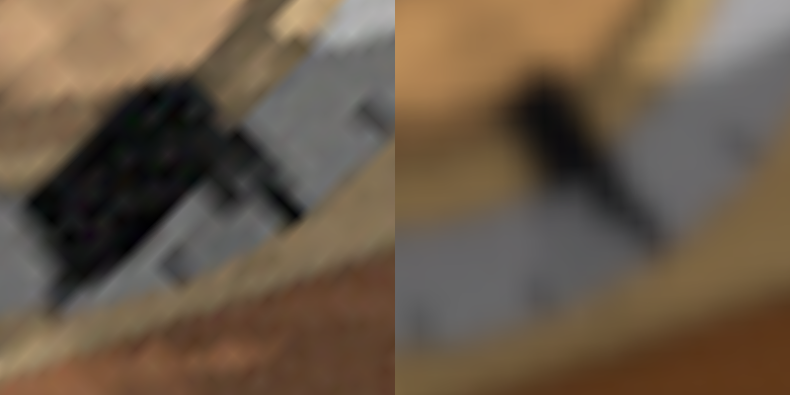

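The pointer is now only a few degrees short of the long mark. I'll measure the remaining angle with a small silhouette fit of tab, pointer and mark in both pictures.

```bash
cat > fit.py <<'E'
from h import *
def fit(im,v=True,start=(214.5,217.5)):
    g=cv2.cvtColor(im["color"],cv2.COLOR_RGB2GRAY).astype(float)
    u=proj(im,[445,20,35]).astype(int);r0,c0=u-[16,20];H,W=32,40;S=8
    g=g[r0:r0+H,c0:c0+W]; D=np.clip((95-g)/65,0,1)
    def box(A,ra,rb,w,zs,c):
        A=np.deg2rad(A);r=np.array([np.cos(A),np.sin(A)]);t=np.array([-r[1],r[0]])
        P=[proj(im,[*(c+q*r+s*t),z]) for q in(ra,rb) for s in(-w/2,w/2) for z in zs]
        P=(np.array(P)-[r0,c0]+.5)[:,::-1]*S*16-8
        return cv2.convexHull(P.astype(np.int32).reshape(-1,1,2))
    def ren(x):
        c=np.array(x[2:4]);m=np.zeros((H*S,W*S),np.uint8)
        for b in(box(x[0],75,101,16,(33,75),c),box(x[0],101,114,5,(x[4],x[4]+.1),c),box(x[1],100,128,7,(21,21.1),c)):
            cv2.fillConvexPoly(m,b,255,shift=4)
        m=cv2.GaussianBlur(m,(0,0),S*.5);return cv2.resize(m,(W,H),interpolation=cv2.INTER_AREA)/255.
    from scipy.optimize import minimize
    f=lambda x:((ren(x)-D)**2).sum()+((x[2]-530.5)**2+(x[3]-77)**2)/50+(x[4]-32)**2/50
    best=None
    for da in(-3,0,3):
        s=minimize(f,[start[0]+da,start[1],530.5,77,32],method="Nelder-Mead",options=dict(initial_simplex=np.array([start[0]+da,start[1],530.5,77,32])+np.vstack([np.zeros(5),np.diag([3,3,3,3,3])]),maxiter=400))
        if best is None or s.fun<best.fun: best=s
    print(best.x.round(2),"diff",round(best.x[1]-best.x[0],2),"cost",round(best.fun,2))
    x=best.x;return np.hstack([np.repeat(np.repeat(k,9,0),9,1) for k in(D*255,ren(x)*255)]).astype(np.uint8)
E
python3 - <<'E'
from fit import *
o=[fit(get_image(c)) for c in("scene","top")]
cv2.imwrite("pics/f5.png",np.vstack(o))
E
```

```text
[216.75 217.4  533.15  78.72  30.75] diff 0.65 cost 48.48
[214.87 217.82 530.94  79.7   31.8 ] diff 2.95 cost 48.39
```

View pics/f5.png

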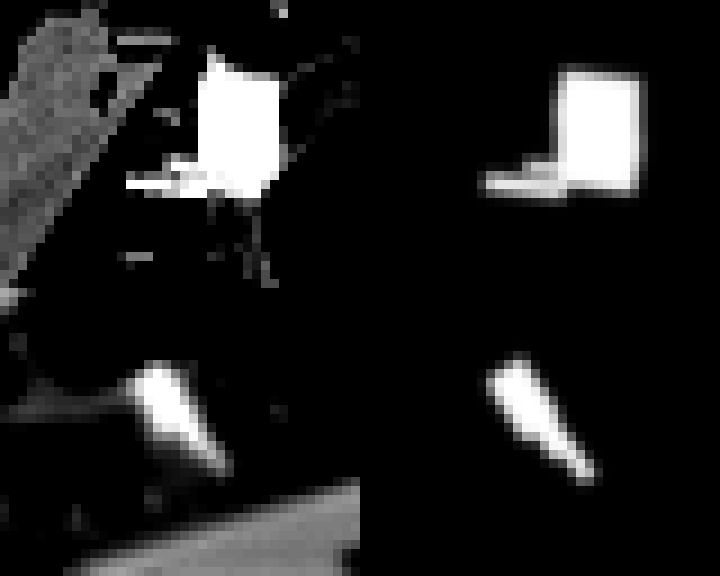

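The scene fit is poor there because the tab hides the pointer. The top view gives 3° short, and the finger kinematics agree with that. Pushing about 2.3° further is within tolerance on either reading.

Emit:
move_arm:
  motion:
    - [0,-40,0,0,0,0,0]
    - [0,-75,-20,0,0,0,0]
    - [0,-95,-55,0,0,0,0]
    - [8,-113,-80,0,0,0,0]
    - [16,-125,-80,0,0,0,0]

```text
t: 7.08
ee_pos: [438.9, 48.0, 38.8]
orientation: [-3.004, -0.915, 0.012]
ft_force: [-0.4, 0.6, 0.3]
width: 0.2
```

Emit:
move_arm:
  motion:
    - [4,-6,0,0,0,0.01,0]
    - [5.1,-7.9,0,0,0,0.02,0]
    - [5.8,-9.5,0,0,0,0.03,0]
    - [6.5,-11.1,0,0,0,0.04,0]
    - [6.5,-11.1,0,0,0,0.04,0]

```text
t: 7.5
ee_pos: [449.0, 39.8, 43.3]
orientation: [2.984, 0.981, 0.002]
ft_force: [-1.1, 0.1, -0.1]
width: 0.4
```

Emit:
move_arm:
  motion:
    - [0,0,0,0,0,0,0]
    - [-5,7,0,0,0,0,0]
    - [-15,25,0,0,0,0,0]
    - [-16,50,40,0,0,0,0]
    - [-16,85,80,0,0,0,0]

```text
t: 7.92
ee_pos: [430.0, 113.9, 109.4]
orientation: [-2.985, -0.978, 0.008]
ft_force: [1.4, 0.3, -0.0]
width: 0.5
```

Emit:
move_arm:
  motion:
    - [0,40,0,0,0,0,0]
    - [0,80,0,0,0,0,0]
    - [0,80,0,0,0,0,0]

```text
t: 8.17
ee_pos: [433.7, 199.9, 111.3]
orientation: [-2.981, -0.986, -0.009]
ft_force: [0.3, 0.2, 0.6]
width: 0.5
```

```bash
python3 - <<'E'
from fit import *
out=[]
for c in("scene","top"):
  im=get_image(c); fit(im,start=(216.5,217.5)); out.append(cv2.resize(warp(im,33,[445,20],50,4),(395,395)))
  for l,z in(("tab_mid",54),("pointer",33),("mark",21)):
   for r in mark_of(im,l)[:1]:
    p=at_z(im,r["location"],z)[:2]-[530.5,77]; print(c,l,r["p"],np.hypot(*p).round(1),np.rad2deg(np.arctan2(p[1],p[0]))%360)
cv2.imwrite("pics/w6.png",np.hstack(out)[:,:,::-1])
E
```

```text
[218.71 217.21 533.49  78.65  32.52] diff -1.49 cost 46.1
scene tab_mid 0.67 80.4 207.33417524803374
scene pointer 0.65 106.2 216.25093445852235
scene mark 0.66 104.5 220.30527764667406
[216.84 217.67 531.63  79.57  31.82] diff 0.82 cost 38.05
top tab_mid 0.55 80.2 214.47046155183608
top pointer 0.58 96.9 210.1885328396647
top mark 0.87 105.2 223.51339280459058
```

View pics/w6.png

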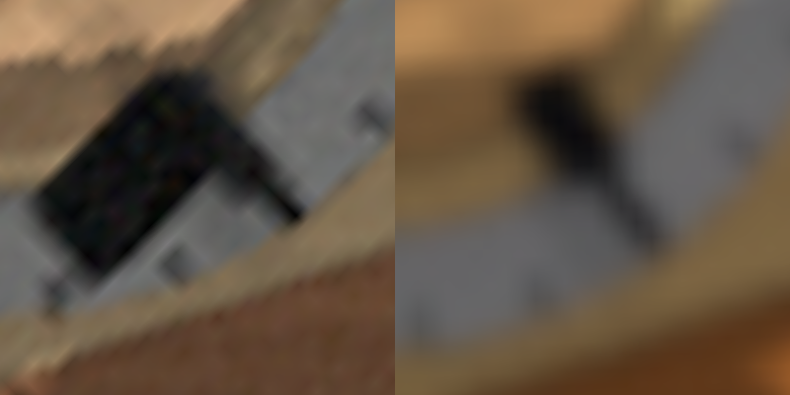

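Diff is now +0.8° in the top view and −1.5° in the scene view, both inside the 2.9° tolerance. In the scene warp the pointer also sits where parallax puts an aligned one. The pointer is set, so next is the clamp pad at about (667,-12,87), where the top network and the jig geometry agree.

Emit:
move_arm:
  motion:
    - [20,-15,20,0,0,0,0]
    - [47,-43,30,0,0,0,0]
    - [75,-71,35,0,0,0,0]
    - [103,-99,35,0,0,0,0]
    - [131,-127,35,0,0,0,0]

```text
t: 8.98
ee_pos: [565.0, 64.0, 145.3]
orientation: [2.986, 0.977, 0.001]
ft_force: [0.4, 0.5, 0.0]
width: 0.4
```

Emit:
move_arm:
  motion:
    - [28,-25,0,0,0,0,0]
    - [56,-50,0,0,0,0,0]
    - [84,-75,0,0,0,0,0]
    - [102,-91,0,0,0,0,0]
    - [102,-91,-20,0,0,0,0]

```text
t: 9.4
ee_pos: [671.9, -29.6, 128.1]
orientation: [2.983, 0.971, 0.014]
ft_force: [0.3, -0.3, 0.6]
width: 0.7
```

Emit:
move_arm:
  motion:
    - [0,0,-15,0,0,0,0]
    - [0,0,-30,0,0,0,0]
    - [0,0,-35,0,0,0,0]
    - [0,0,-35,0,0,0,0]

```text
t: 9.73
ee_pos: [664.2, -25.7, 87.9]
orientation: [-2.985, -0.976, 0.005]
ft_force: [-0.3, -0.2, -0.4]
width: 0.5
```

```bash
python3 - <<'E'
from h import *
im=get_image("scene");a=im["color"][175:275,270:410]
cv2.imwrite("pics/c7.png",cv2.resize(a,None,fx=5,fy=5,interpolation=cv2.INTER_CUBIC)[:,:,::-1])
for r in mark_of(im,"pad")[:2]: print(r["p"],r["location"],at_z(im,r["location"],87))
o=get_obs();print(o["ee_pos"],o["ft_force"],"tip px",proj(im,o["ee_pos"]))
E
```

```text
0.55 [233.1, 343.8] [675.10075082 -10.82076185  87.        ]
[665.89553884 -25.10127257  89.77015018] [ 0.09800708 -0.42891977  0.30377635] tip px [233.6154467  337.93571287]
```

View pics/c7.png

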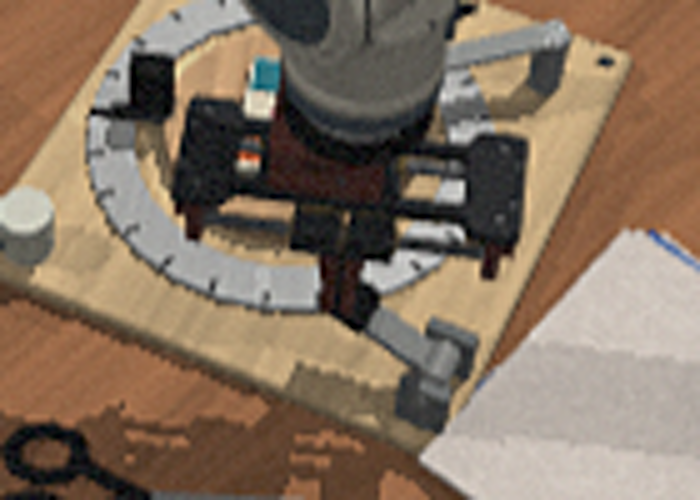

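The tip is about 12 mm beside the pad in y, because an earlier row was clipped by the step limit, and it isn't touching anything. Lifting a little, shifting over, then pressing along the pad's arc.

Emit:
move_arm:
  motion:
    - [1,6,8,0,0,0,0]
    - [2,12,8,0,0,0,0]
    - [2,12,4,0,0,0,0]
    - [1,12,-3,0,0,0,0]
    - [-2,11,-10,0,0,0,0]

```text
t: 10.25
ee_pos: [664.3, -13.0, 79.8]
orientation: [2.984, 0.98, 0.002]
ft_force: [-0.2, 0.6, 3.2]
width: 0.2
```

```bash
python3 - <<'E'
from h import *
im=get_image("scene");o=get_obs();print(o["ee_pos"],o["ft_force"])
for r in mark_of(im,"pad")[:2]: print(r["p"],r["location"],at_z(im,r["location"],77))
E
```

```text
[662.64142122 -13.36746297  77.92570113] [1.43315145 0.02290918 0.692161  ]
0.62 [197.3, 293.1] [478.42470031 -17.75178999  77.        ]
0.48 [234.6, 341.3] [669.51319104 -14.09676954  77.        ]
```

The pad is in contact at about 3 N. Pressing on down.

Emit:
move_arm:
  motion:
    - [-2,-1,-6,0,0,0,0]
    - [-4,-2,-12,0,0,0,0]
    - [-6,-3,-18,0,0,0,0]
    - [-8,-3.5,-23,0,0,0,0]
    - [-9,-4,-26,0,0,0,0]

```text
t: 10.77
ee_pos: [654.6, -17.7, 53.0]
orientation: [2.985, 0.979, 0.0]
ft_force: [1.3, 2.1, 2.7]
width: 0.3
```

Emit:
move_arm:
  motion:
    - [0,0,-2,0,0,0,0]
    - [0,0,-2,0,0,0,0]

```text
t: 10.93
ee_pos: [654.6, -17.8, 52.2]
orientation: [2.985, 0.979, -0.001]
ft_force: [-1.8, -0.1, 6.2]
width: 0.6
```

Emit:
move_arm:
  motion:
    - [0,0,-1.5,0,0,0,0]
    - [0,0,-2,0,0,0,0]
    - [0,0,-2,0,0,0,0]

```text
t: 11.18
ee_pos: [654.6, -17.8, 51.7]
orientation: [2.985, 0.979, -0.001]
ft_force: [-6.0, -0.3, 18.8]
width: 0.1
```

Emit:
move_arm:
  motion:
    - [0,0,10,0,0,0,0]
    - [0,0,45,0,0,0,0]
    - [0,0,85,0,0,0,0]
    - [0,0,110,0,0,0,0]
    - [0,30,120,0,0,0,0]

```text
t: 11.6
ee_pos: [656.8, 8.8, 174.1]
orientation: [2.984, 0.973, 0.007]
ft_force: [1.5, 0.6, -0.7]
width: 0.6
```

Emit:
move_arm:
  motion:
    - [-20,35,0,0,0,0,0]
    - [-40,70,0,0,0,0,0]
    - [-60,105,0,0,0,0,0]
    - [-80,140,0,0,0,0,0]
    - [-100,175,0,0,0,0,0]

```text
t: 12.02
ee_pos: [553.2, 188.4, 169.4]
orientation: [2.985, 0.979, -0.002]
ft_force: [0.8, 0.4, 0.4]
width: 0.3
```

Emit:
move_arm:
  motion:
    - [-20,35,0,0,0,0,0]
    - [-40,70,0,0,0,0,0]
    - [-40,70,0,0,0,0,0]

```text
t: 12.27
ee_pos: [511.1, 261.9, 169.4]
orientation: [-2.982, -0.986, 0.003]
ft_force: [0.2, -0.1, -0.2]
width: 0.6
```

```bash
python3 - <<'E'
from fit import *
o=get_obs();print(o["ee_pos"],o["ft_force"])
for c in("scene","top"):
  im=get_image(c); fit(im,start=(217,217.5))
  for l,z in(("pad",52),("spool",15),("pinpot",15),("octlid",0),("scissors",0)):
   for r in mark_of(im,l)[:1]: print(c,l,round(r["p"],2),at_z(im,r["location"],z).round(1))
  if c=="scene":
    a=im["color"][140:280,240:410]; cv2.imwrite("pics/c8.png",cv2.resize(a,None,fx=4.5,fy=4.2,interpolation=cv2.INTER_CUBIC)[:,:,::-1])
E
```

```text
[511.11193322 261.87263616 169.37897536] [ 0.20419766 -0.08793082 -0.21113565]
[218.59 216.88 533.97  77.88  32.63] diff -1.71 cost 21.43
scene pad 0.55 [663.  -20.3  52. ]
scene spool 0.58 [380.2 182.9  15. ]
scene pinpot 0.68 [480.1 -95.4  15. ]
scene octlid 0.88 [520.6 354.7   0. ]
scene scissors 0.83 [ 648.4 -155.8    0. ]
[215.84 216.95 532.72  79.09  31.68] diff 1.1 cost 51.38
top pad 0.66 [640.3 -12.4  52. ]
top spool 0.38 [377.2 180.1  15. ]
top pinpot 0.56 [479.1 -86.9  15. ]
top octlid 0.44 [529.5 335.3   0. ]
top scissors 0.52 [ 645.8 -164.9    0. ]
```

View pics/c8.png

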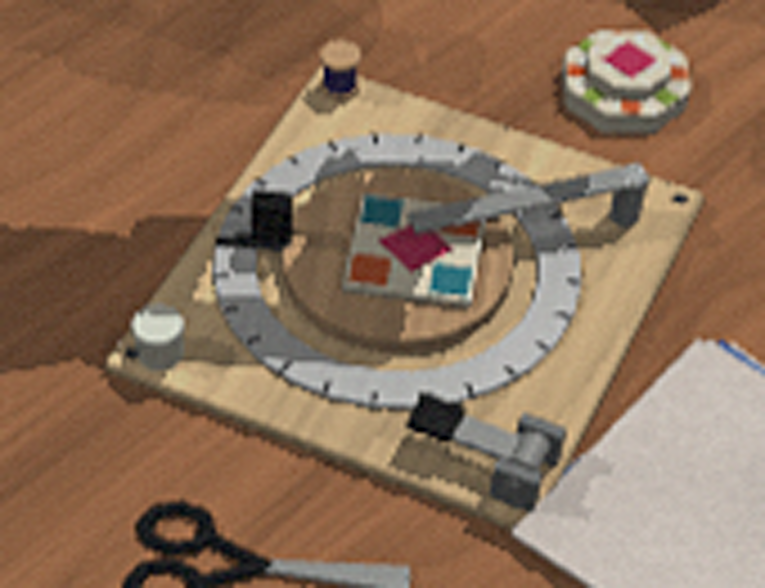

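The lever lies level with its pad at about (437,417), the tab and pointer sit over the mark at about (245,230), and the other things stand where they were. Handing in.

```bash
python3 -c "from workcell import *; print(close_job())"
```

```text
the job is handed in; nothing more can be done
None
```

I turned the tab about 75° counter-clockwise with closed fingers, on its clockwise side only, until the pointer stood on the long mark. Then I pressed the clamp lever down. I handed the job in at about 12.5 s of the 43 s allowed; no verdict was reported.

- **Pointer:** the last two silhouette fits disagree in sign. The top view puts the pointer 1.1° short of the mark and the scene view 1.7° past it. Both are inside the 2.9° tolerance, and the readings barely changed when the clamp was pressed. In the scene view the tab partly hides the pointer.
- **Clamp:** the fingertip reached 51.7 mm, against about 52 mm for fully down, with 19 N against the stop. The last picture shows the lever level.
- **Other things:** the spool, pin pot, octagonal lid and scissors were found within about 10 mm of their first readings, which I put down to network scatter. The two boxes at the side were not measured again, and the arm went nowhere near them.
- **Approach to the clamp:** an earlier move was clipped by the step limit, so the fingers first came down about 12 mm beside the pad. They touched nothing, and I corrected this before pressing.
- **At hand-in:** the arm was clear of everything, with wrist force near zero.

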